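# Hang the child's ear defenders over the drying rail

### The arm

A 7-joint arm with a two-finger parallel gripper is mounted at the origin on the work surface. World frame = base frame: x ahead of the robot, y to its left, z up, the work surface at z = 0. Lengths are in m, angles in degrees, forces in N, time in s.
With the tool pointing down it reaches from about 0.4 to 0.875 m from the base axis. Payload 6.5 kg.
Tool frame: the origin (TCP) lies at the centre of the arm's flange, where the gripper is bolted on; the fingertips stand 166 mm ahead of it and the grasp point (between the pads) lies 147 mm ahead of it (r.grasp_offset is the distance from the TCP to the grasp point, in m); z points along the fingers, y is the line along which they close (so a half turn about z gives the same grasp; the last joint's range is limited). The gripper opens to 88 mm and grips with 3 to 60 N. Pads are 18 mm wide; open, the fingers measure 123 mm over their backs; the gripper's body (75 mm by 187 mm) begins 45 mm behind the grasp point.
Start: joints at [70.749, 30.733, -0.252, 88.115, 0.149, 61.152, -4.079], TCP at [0.173, -0.626, 0.405] pointing down, gripper open.
Joint ranges: [-154.64, 154.64], [-21.42, 123.67], [-72.66, 72.17], [13.99, 137.28], [-74.86, 254.86], [10.95, 109.41], [-158.01, 158.01]. Speed limits (degrees/s): [136.94, 136.94, 180, 180, 180, 180, 180].

### API

Orientations are given as a 3x3 rotation matrix whose columns are the frame's x, y, z axes.
In Python, from rig import sense, get_image, r, spotter gives the robot as it stands. The module is installed in compiled form; this text tells all that it offers.
- The arm moves only by the tool move_arm, never from a script. Its argument "rows" is a list of rows, each a list of 5 numbers: the closure, from 0 (fully open) to 1 (shut), then the shift along the tool's x, y, z scaled (see below), then the turn about the tool's z scaled (see below). In form: [[fingers, tx, ty, tz, turn], ...]. A call has 1 to 8 rows; each row shifts and turns the commanded pose from where the row before left it, along the tool's axes as they then stand; what a row does not reach is not made up. The controller multiplies each number of a shift by 30 cm and each number of a turn by 120 degrees. A row lasts 1/8 s, in which the tool goes at most 62.5 mm and 10.7 degrees, less where a joint would pass 70% of its speed; a pose out of reach is approached as far as the arm can. A call with a number of a shift or a turn outside -1 to 1 is refused whole. A call with a gripper value outside its range is refused whole. The fingers move at their own pace and stop on an object; the grip force is fixed at half the most. Time passes only in rows, so rows that do not move let the fingers close. It gives the time, the measured TCP pose, the force, the opening and the grip force at its end, in the units of the state.
- sense(): the state, without advancing time (a new reading comes with each control period).
- get_image(name): name is "scene" or "top" or "wrist"; returns a dict with "color" (384x512x3 uint8, blue, green, red), "fx", "fy", "cx", "cy" (pixels), "dist_coeffs" ([k1, k2, p1, p2, k3] as OpenCV has them; the pictures are not rectified), "position" and "attitude" of the camera in the world. Camera axes: x right, y up, looking along -z (the intrinsics and any distortion apply to the point x, -y, -z); pixel columns grow to the right and rows downward; lengths in m; the calibration is good to about 2 mm. A picture is of the moment at which its call begins. There is no depth.
- r.hand_in(): hands the job in; it is judged then, once.
Trained networks look in the newest picture that a camera, given by its name, has taken for a name from the list of things; names that differ only in an ending like _2 or _b are one class to them, and where a whole thing is asked for, a point or a joint stands for the part that bears it (a point fixed in the world has none). Each returns a list of dicts, best first, with "confidence" (0 to 1); they miss things now and then, are a little off and sometimes report something else, mostly with a low value. They report only what shows in the picture. A call takes as long as a camera call. They do not tell look-alikes from the thing itself.
- spotter.recognise(camera, query): "rect" ([centre column, centre row, width, height] in pixels, round what is visible of it).
The state is a dict: "clock": time; "joints": joint angles; "joint_velocities": joint speeds; "joint_efforts": joint torques, N m; "position": TCP position; "tcp_rot": TCP orientation; "ft_force": force on the tool from outside, world axes, zero at the start; "moment": the same for the moment, N m; "width": opening from 0.0 (shut) to 1.0 (fully open); "grip_force": force on a finger pad.
Only numpy, scipy, OpenCV 4.12 (cv2) and the standard library are available. Lean on these libraries where they do the work, as an engineer would, in place of code of your own. Each camera call takes 0.05 s, during which the arm holds its last target. There are 200 camera calls.

### The job

Two pairs of ear defenders stand on the table of the wood-turning stall. Hang the smaller pair, the child's, over the middle of the wooden rail so that its headband rests squarely across the bar and one ear cup hangs freely on each side; leave the larger pair standing where it is.

Things in the scene. Friction and masses are not known exactly. Their poses are not given: they have to be found in the camera images.
- small_muffs: Smaller ear defenders, rigid, 180 g, standing on two grey cups, black arched band on top. 136 (x, ear to ear) x 56 (y) x 135 mm tall. Band: half-ring in x-z, 14 mm thick, 28 mm wide in y; crown top 135, crown underside 121 mm above origin. Cups 28 x 56 x 75 mm tall, 80 mm free between them. Origin: midway between cups, level with their undersides; z up. A half turn about z looks the same.
- large_muffs: Larger ear defenders, same shape and colours: 182 mm ear to ear (x), 75 mm (y), 175 mm tall; band 34 mm wide. Origin and axes as for the small pair. Stays standing where it is.
- bar_top (a point): Top of the rail's bar at mid-length, 150 mm above the table. Fixed wooden stand: level dowel 18 mm thick, 240 mm long along this point's y, on two posts at 120 mm either side that do not rise above the bar, with feet 100 mm (x) x 30 mm (y) x 14 mm high. z up, x level and square to the bar. The space below the bar is free.
Mind the look-alikes: they are no part of the job. What is shaped like the small_muffs but orange or pink is not meant.

How it is judged:
By the outcome, as a careful person would: the job done as asked, in the order asked, and still so for the second after the job is handed in, with the robot touching nothing.
It also fails if it takes over 38 s, if anything falls off the work surface, if the arm or the gripper's body presses on something with over 40 N, if the wrist force passes 120 N, or if a joint passes its speed limit or range.

## Working session

There is one attempt and no reset: what is moved stays moved. The work goes in short steps, Python scripts to look and compute and a tool call to move; the robot and the scene stay as the last step left them, time stands still between calls to the robot, and variables do not carry over. Pictures are saved under pics/ and viewed, at most 10 in all, crops included, and the job is handed in when it is done.

Besides the shell and the picture viewer there is one more tool, called after ">>>" by a JSON object that holds its "fn" and its "kwargs", one argument or row to a line. move_arm: Moves the arm, as the interface text tells. Its arguments: {"type":"object","properties":{"rows":{"type":"array"}},"required":["rows"]}

```bash
mkdir -p pics; cat > h.py <<'E'
import numpy as np, cv2
from rig import sense,get_image,r,spotter
def KD(im):
    return np.array([[im['fx'],0,im['cx']],[0,im['fy'],im['cy']],[0,0,1.]]),np.array(im['dist_coeffs'],float)
def ray(im,uv):
    K,D=KD(im); p=cv2.undistortPoints(np.array([[uv]],float),K,D)[0,0]
    R=np.array(im['attitude'],float); return np.array(im['position']),R@np.array([p[0],-p[1],-1])
def onz(im,uv,z):
    o,d=ray(im,uv); return o+d*(z-o[2])/d[2]
def proj(im,P):
    K,D=KD(im); R=np.array(im['attitude'],float)
    c=(np.atleast_2d(P)-np.array(im['position']))@R; c=c*[1,-1,-1]
    return cv2.projectPoints(c,np.zeros(3),np.zeros(3),K,D)[0][:,0]
E
python3 - <<'E'
from h import *
ims=[]
for n in('scene','top'):
    im=get_image(n); ims.append(im['color']); print(n,im['position'],np.round(im['attitude'],3).tolist(),im['fx'])
    cv2.imwrite(f'pics/{n}.png',cv2.resize(im['color'],(768,576)))
    for q in('small_muffs','large_muffs','bar_top'):
        for d in spotter.recognise(n,q): print(n,q,d['confidence'],np.round(d['rect']),onz(im,d['rect'][:2],0.1).round(3))
E
```

```text
scene [ 1.17204435 -0.28112383  0.67734746] [[0.253, -0.576, 0.777], [0.967, 0.158, -0.198], [-0.009, 0.802, 0.597]] 404.282135714042
scene small_muffs 0.8 [159. 251.  38.  76.] [ 0.583 -0.33   0.1  ]
scene small_muffs 0.74 [154. 197.  48.  65.] [ 0.405 -0.329  0.1  ]
scene small_muffs 0.55 [ 93. 239.  70.  64.] [ 0.514 -0.457  0.1  ]
scene large_muffs 0.58 [284. 220.  41.  88.] [ 0.56  -0.066  0.1  ]
scene large_muffs 0.47 [157. 251.  42.  80.] [ 0.58  -0.334  0.1  ]
scene bar_top 0.93 [407. 210. 115.  97.] [0.6   0.205 0.1  ]
top [ 0.38483036 -0.10259083  1.10458323] [[0.002, 0.996, -0.093], [-1.0, 0.004, 0.02], [0.02, 0.092, 0.996]] 425.50822293729533
top small_muffs 0.92 [338. 177.  37.  62.] [ 0.518 -0.315  0.1  ]
top small_muffs 0.75 [396. 202.  57.  46.] [ 0.458 -0.457  0.1  ]
top small_muffs 0.72 [343. 254.  46.  58.] [ 0.334 -0.326  0.1  ]
top large_muffs 0.69 [232. 178.  47.  81.] [ 0.515 -0.061  0.1  ]
top bar_top 0.84 [105. 166. 127.  59.] [0.542 0.244 0.1  ]
```

View pics/scene.png

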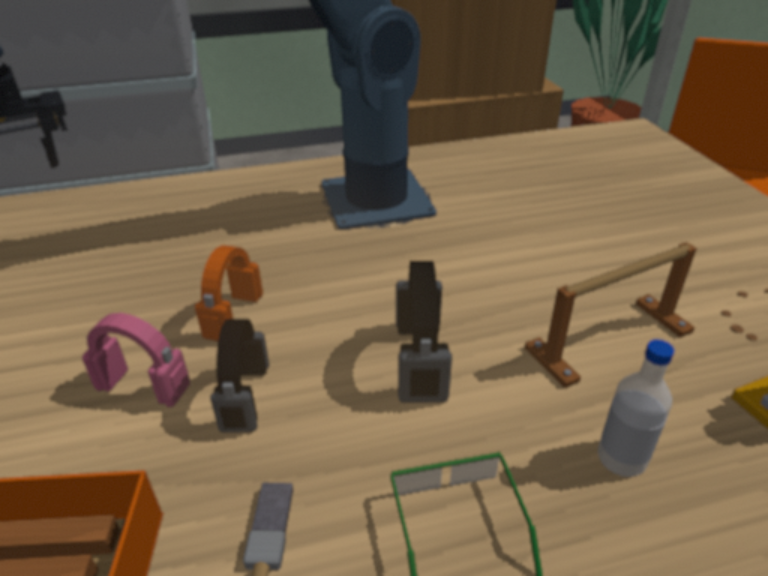

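View pics/top.png

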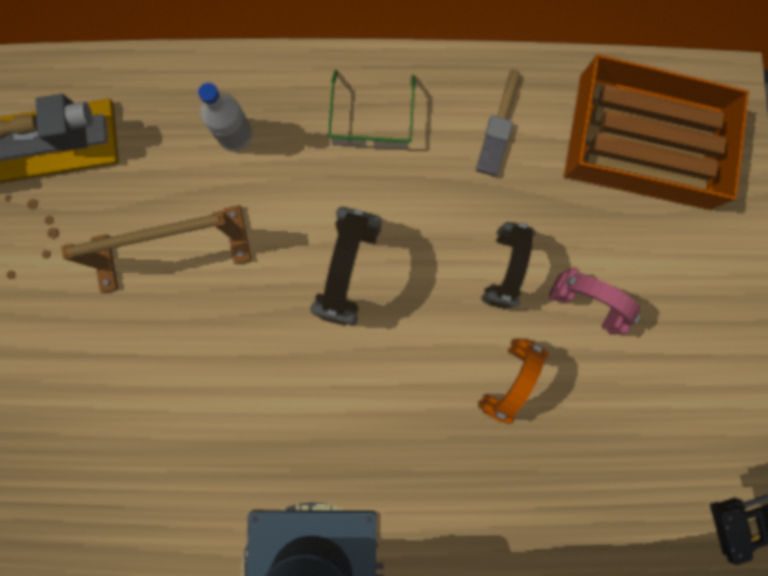

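The grey/black small pair is at about (515,265) in the top view and (238,375) in the scene view (768-px pictures). The large pair is at (345,265) top, and the orange and pink pairs are look-alikes. The bar ends are near (68,252) and (235,215) in top, and (566,291) and (688,248) in scene. I'll fit the silhouette to get the small pair's pose.

```bash
cat >> h.py <<'E'
from scipy.optimize import minimize
def parts():
    a=np.linspace(0,np.pi,25); out=[]
    for i in range(24):
        out.append(np.array([[R*np.cos(t),y,.067+R*np.sin(t)] for R in(.054,.068) for t in(a[i],a[i+1]) for y in(-.014,.014)]))
    for s in(-1,1): out.append(np.array([[s*x,y,z] for x in(.040,.068) for y in(-.028,.028) for z in(0,.075)]))
    return out
PARTS=parts()
def render(im,p,z0=0.):
    c,s=np.cos(p[2]),np.sin(p[2]); R=np.array([[c,-s,0],[s,c,0],[0,0,1]])
    m=np.zeros(im['color'].shape[:2],np.uint8)
    for P in PARTS:
        q=proj(im,P@R.T+[p[0],p[1],z0]); cv2.fillConvexPoly(m,np.round(cv2.convexHull(q.astype(np.float32))*16).astype(np.int32),1,cv2.LINE_AA,4)
    return m>0
def mask(im,rect,pad=8):
    h=cv2.cvtColor(im['color'],cv2.COLOR_BGR2HSV).astype(int)
    m=(h[...,2]<150)&((h[...,1]<70)|(h[...,2]<50))
    c,r_,w,hh=rect; k=np.zeros_like(m); k[max(0,int(r_-hh/2-pad)):int(r_+hh/2+pad),max(0,int(c-w/2-pad)):int(c+w/2+pad)]=1
    return m&k
def fit(obs,p0):
    def cost(v):
        p=[v[0],v[1],v[2]*5]; t=0
        for im,m in obs:
            g=render(im,p); t+=1-(g&m).sum()/max(1,(g|m).sum())
        return t/len(obs)
    b=min((minimize(cost,[p0[0],p0[1],p0[2]/5],method='Nelder-Mead',options=dict(initial_simplex=np.array([p0[0],p0[1],p0[2]/5])+np.array([[0,0,0],[d,0,0],[0,d,0],[0,0,d]])*.03)) for d in(1,-1,.3)),key=lambda r:r.fun)
    return b.x*[1,1,5],b.fun
E
python3 - <<'E'
from h import *
obs=[];vis=[]
S,T=get_image('scene'),get_image('top')
for im,rc in((S,[159,251,38,76]),(T,[340,177,42,62])):
    m=mask(im,rc); obs.append((im,m))
p,c=fit(obs,[.52,-.31,0.]); print('muff',p.round(4),np.degrees(p[2]),c)
for o in obs: print(fit([o],p))
for im,m in obs:
    v=im['color'].copy(); v[m]=v[m]//2+[0,100,0]; g=render(im,p).astype(np.uint8)
    cv2.drawContours(v,cv2.findContours(g,0,1)[0],-1,(0,0,255),1); y,x=map(int,np.argwhere(m).mean(0)); vis.append(cv2.resize(v[y-50:y+50,max(0,x-50):x+50],(390,390),interpolation=0))
cv2.imwrite('pics/fit.png',np.hstack(vis))
for im,a,b in((T,(68,252),(235,215)),(S,(566,291),(688,248))):
    A,B=[onz(im,np.array(q)/1.5,.148) for q in(a,b)]; print(A,B,(A+B)/2,np.linalg.norm(A-B),np.degrees(np.arctan2(*(A-B)[[1,0]])))
s=sense(); print(s['clock'],s['position'],np.round(s['tcp_rot'],3).tolist())
E
```

```text
muff [ 0.5261 -0.3302 -0.1671] -9.57461260989806 0.24981175178654957
(array([ 0.51956292, -0.33097218, -0.15788521]), np.float64(0.19338203695745593))
(array([ 0.52623987, -0.33093463, -0.20283998]), np.float64(0.29050736497545004))
[0.53001154 0.36715388 0.148     ] [0.58731174 0.10878357 0.148     ] [0.55866164 0.23796872 0.148     ] 0.26464793113002777 102.50441415023974
[0.58423012 0.13233745 0.148     ] [0.5363544  0.36536751 0.148     ] [0.56029226 0.24885248 0.148     ] 0.23789722467550667 -78.39020554442132
0.5 [ 0.17325303 -0.6264756   0.40469826] [[0.964, 0.267, -0.0], [0.267, -0.964, -0.0], [-0.0, 0.0, -1.0]]
```

View pics/fit.png

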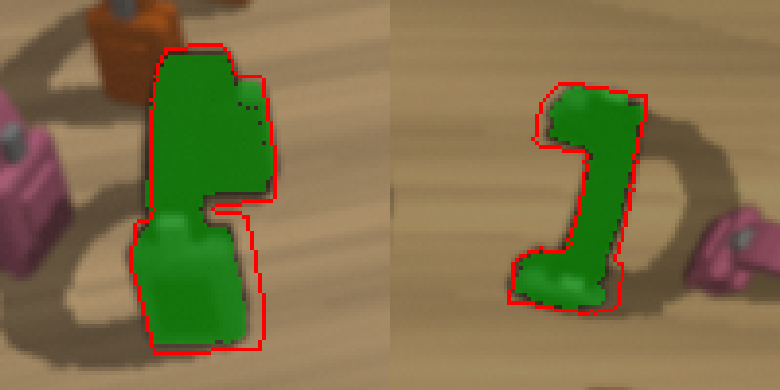

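The fit follows the small pair within a few mm: yaw about -10°, centre about (0.524, -0.331). The bar is at about (0.560, 0.244) with yaw about 12°. Now I'll turn and go above it.

>>> {"fn": "move_arm", "kwargs": {
  "rows": [
    [0, 0, 0, 0, 0.071],
    [0, 0, 0, 0, 0.071],
    [0, 0, 0, 0, 0.071]
  ]
}}

```text
clock: 0.88
position: [0.1732, -0.6265, 0.4048]
tcp_rot: [[0.984, -0.18, 0.0], [-0.18, -0.984, -0.0], [0.0, 0.0, -1.0]]
ft_force: [0.2, -0.1, -0.3]
width: 1.0
grip_force: 0.0
```

>>> {"fn": "move_arm", "kwargs": {
  "rows": [
    [0, 0.135, -0.146, 0, 0],
    [0, 0.135, -0.146, 0, 0],
    [0, 0.135, -0.146, 0, 0],
    [0, 0.135, -0.146, 0, 0],
    [0, 0.135, -0.146, 0, 0],
    [0, 0.135, -0.146, 0, 0],
    [0, 0.135, -0.146, 0, 0],
    [0.2, 0.135, -0.146, 0, 0]
  ]
}}

```text
clock: 1.88
position: [0.5551, -0.3371, 0.405]
tcp_rot: [[0.984, -0.176, 0.0], [-0.176, -0.984, -0.0], [0.0, 0.0, -1.0]]
ft_force: [0.8, -0.5, 0.2]
width: 0.909
grip_force: 0.0
```

>>> {"fn": "move_arm", "kwargs": {
  "rows": [
    [0.25, 0, 0, 0, 0],
    [0.25, 0, 0, 0, 0]
  ]
}}

```text
clock: 2.12
position: [0.5532, -0.3388, 0.4045]
tcp_rot: [[0.984, -0.176, -0.001], [-0.176, -0.984, -0.001], [-0.001, 0.001, -1.0]]
ft_force: [0.3, -0.5, -0.0]
width: 0.748
grip_force: 0.0
```

```bash
python3 - <<'E'
from h import *
im=get_image('wrist'); s=sense(); print(s['clock'],s['position'],np.round(s['tcp_rot'],3).tolist(),im['position'],s['width'])
v=im['color'].copy()
D=spotter.recognise('wrist','small_muffs')
for d in D: print(d)
g=render(im,[.5235,-.331,np.radians(-10)]).astype(np.uint8)
cv2.drawContours(v,cv2.findContours(g,0,1)[0],-1,(0,0,255),1)
cv2.imwrite('pics/w1.png',cv2.resize(v,(768,576)))
E
```

```text
2.175 [ 0.55254259 -0.33968913  0.40462536] [[0.984, -0.177, -0.001], [-0.177, -0.984, -0.001], [-0.001, 0.001, -1.0]] [ 0.62732121 -0.35279584  0.38371331] 0.7521210775752811
{'rect': [283.6, 300.7, 65.0, 90.6], 'confidence': 0.94}
{'rect': [383.6, 212.2, 135.0, 80.7], 'confidence': 0.69}
{'rect': [256.9, 194.4, 54.9, 124.9], 'confidence': 0.59}
```

View pics/w1.png

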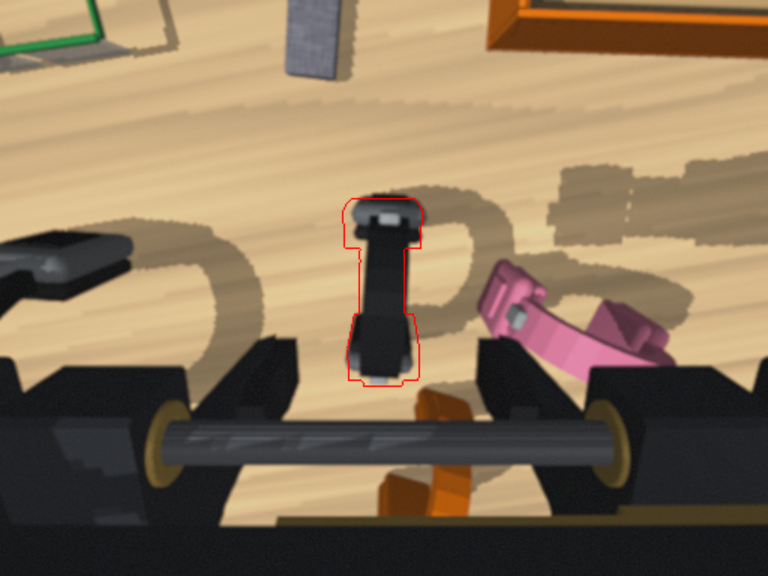

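The small pair lies between the fingers at about (385,285), and the model outline is nearly on it with a slight yaw difference. I'll refine with the wrist picture.

```bash
python3 - <<'E'
from h import *
W,S,T=get_image('wrist'),get_image('scene'),get_image('top')
# rects: wrist rect kept tight
obs=[(W,mask(W,[258,190,60,128],2)),(S,mask(S,[159,251,38,76])),(T,mask(T,[340,177,42,62]))]
p0=[.5235,-.331,np.radians(-12)]
for o in ([obs[0]],):
    p,c=fit(o,p0); print(p.round(4),np.degrees(p[2]).round(2),round(c,3))
# band edges at wrist: line through band centre per row
m=obs[0][1]
pts=[]
for row in range(168,208,2):
    x=np.flatnonzero(m[row,225:290]); pts.append((225+(x[0]+x[-1])/2,row))
pts=np.array(pts); print(pts[[0,-1]])
# yaw sweep: compare band centre line with the render
for yaw in range(-18,-7,2):
  for y in(-.331,):
    g=render(W,[.5235,y,np.radians(yaw)]); q=[225+np.flatnonzero(g[int(rw),225:290])[[0,-1]].mean() for _,rw in pts]
    print(yaw,np.polyfit(pts[:,1]-188,pts[:,0]-q,1).round(3))
s=sense(); print(s['position'],np.degrees(np.arctan2(s['tcp_rot'][1][0],s['tcp_rot'][0][0])),s['clock'])
E
```

```text
[ 0.5265 -0.332  -0.2215] -12.69 0.211
[[256.  168. ]
 [254.5 206. ]]
-18 [ 0.098 -1.527]
-16 [ 0.069 -0.506]
-14 [0.009 0.384]
-12 [-0.018  1.432]
-10 [-0.06  2.24]
-8 [-0.086  3.589]
[ 0.55264024 -0.33959227  0.40485576] -10.233101183578393 2.375
```

>>> {"fn": "move_arm", "kwargs": {
  "rows": [
    [0.25, 0, 0, 0.1, 0.026],
    [0.25, 0, 0, 0.12, 0],
    [0.25, 0, 0, 0.12, 0],
    [0.25, 0, 0, 0.12, 0],
    [0.25, 0, 0, 0, 0]
  ]
}}

```text
clock: 3.0
position: [0.5521, -0.3382, 0.2642]
tcp_rot: [[0.973, -0.23, -0.005], [-0.23, -0.973, 0.003], [-0.006, -0.001, -1.0]]
ft_force: [0.1, -0.7, 1.7]
width: 0.751
grip_force: 0.0
```

>>> {"fn": "move_arm", "kwargs": {
  "rows": [
    [1, 0, 0, 0, 0],
    [1, 0, 0, 0, 0],
    [1, 0, 0, 0, 0],
    [1, 0, 0, 0, 0],
    [1, 0, 0, 0, 0],
    [1, 0, 0, 0, 0]
  ]
}}

```text
clock: 3.75
position: [0.5539, -0.3384, 0.2673]
tcp_rot: [[0.973, -0.229, 0.001], [-0.229, -0.973, -0.0], [0.001, 0.0, -1.0]]
ft_force: [-0.9, 0.7, 5.0]
width: 0.316
grip_force: 30.0
```

>>> {"fn": "move_arm", "kwargs": {
  "rows": [
    [1, 0, 0, -0.05, 0],
    [1, 0, 0, -0.1, 0],
    [1, 0, 0, -0.1, 0],
    [1, 0, 0, -0.1, 0],
    [1, 0, 0, -0.12, 0],
    [1, 0, 0, -0.12, 0],
    [1, 0, 0, -0.11, 0],
    [1, 0, 0, 0, 0]
  ]
}}

```text
clock: 4.75
position: [0.554, -0.3387, 0.4798]
tcp_rot: [[0.973, -0.229, 0.005], [-0.229, -0.973, -0.003], [0.005, 0.001, -1.0]]
ft_force: [0.0, 0.0, -2.9]
width: 0.315
grip_force: 30.0
```

```bash
python3 - <<'E'
from h import *
S,T=get_image('scene'),get_image('top'); vis=[]
b=np.array([.560,.247,.141]); a=np.radians(12); ax=np.array([np.cos(a),np.sin(a),0]); ay=np.array([-np.sin(a),np.cos(a),0])
for im in(S,T):
    v=cv2.resize(im['color'],(1536,1152))
    L=[[b+ay*s*.12+ax*.009*t+[0,0,.0] for s in(-1,1)] for t in(-1,1)]
    for y in(-.12,.12):
        c=[b*[1,1,0]+ay*(y+j*.015)+ax*.05*i+[0,0,.014] for i,j in((-1,-1),(1,-1),(1,1),(-1,1),(-1,-1))]
        L+=list(zip(c[:-1],c[1:]))
    for l in L:
        q=proj(im,np.array(l))*3+1; cv2.line(v,*[tuple(map(int,k)) for k in q],(0,0,255),1)
    c=proj(im,b)[0]*3; x,y=int(max(c[0],200)),int(max(c[1],250)); vis.append(v[y-250:y+250,x-200:x+200])
cv2.imwrite('pics/bar.png',np.hstack([cv2.resize(k,(400,500)) for k in vis]))
s=sense(); print(s['position'],s['clock'],s['width'],s['grip_force'])
E
```

```text
[ 0.55333062 -0.33811534  0.47596238] 4.85 0.3141280425278589 29.97557983675506
```

View pics/bar.png

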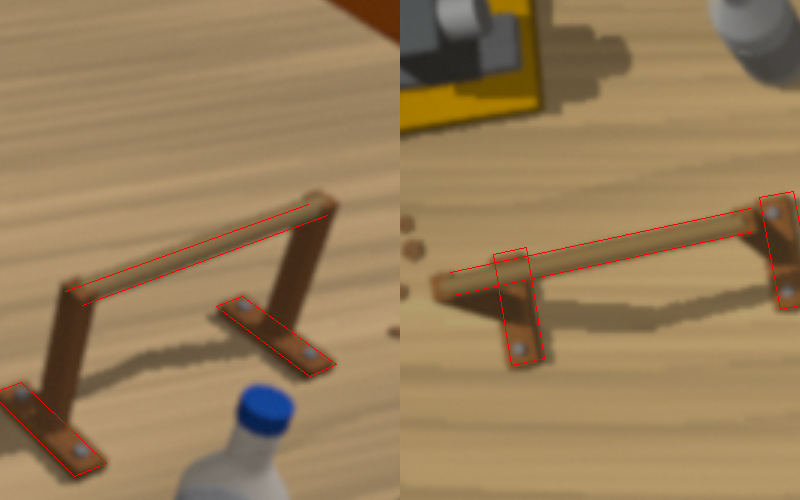

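The stand overlay matches both pictures, so the bar centre is (0.560, 0.247) and yaw is 12°. I'll turn and carry the pair over.

>>> {"fn": "move_arm", "kwargs": {
  "rows": [
    [1, 0, 0, 0, -0.07],
    [1, 0, 0, 0, -0.07],
    [1, 0, 0, 0, -0.07],
    [1, 0, 0, 0, 0]
  ]
}}

```text
clock: 5.35
position: [0.5533, -0.3382, 0.4747]
tcp_rot: [[0.978, 0.206, -0.003], [0.206, -0.978, 0.002], [-0.002, -0.002, -1.0]]
ft_force: [0.7, 0.6, -2.9]
width: 0.314
grip_force: 30.0
```

>>> {"fn": "move_arm", "kwargs": {
  "rows": [
    [1, 0.025, -0.0905, 0, 0],
    [1, 0.044, -0.1585, 0, 0],
    [1, 0.044, -0.1585, 0, 0],
    [1, 0.044, -0.1585, 0, 0],
    [1, 0.044, -0.1585, 0, 0],
    [1, 0.044, -0.1585, 0, 0],
    [1, 0.044, -0.1585, 0, 0],
    [1, 0.044, -0.1585, 0, 0]
  ]
}}

```text
clock: 6.35
position: [0.5763, 0.036, 0.4758]
tcp_rot: [[0.979, 0.204, -0.002], [0.204, -0.979, -0.0], [-0.002, -0.0, -1.0]]
ft_force: [0.6, -0.7, -1.0]
width: 0.309
grip_force: 30.0
```

>>> {"fn": "move_arm", "kwargs": {
  "rows": [
    [1, 0.044, -0.1585, 0, 0],
    [1, 0.044, -0.1585, 0, 0],
    [1, 0.044, -0.1585, 0, 0],
    [1, 0.033, -0.12, 0, 0],
    [1, 0.025, -0.09, 0, 0],
    [1, 0.0, 0.0, 0, 0],
    [1, 0, 0, 0, 0],
    [1, 0, 0, 0, 0]
  ]
}}

```text
clock: 7.35
position: [0.5901, 0.246, 0.4765]
tcp_rot: [[0.979, 0.205, -0.0], [0.205, -0.979, -0.001], [-0.0, 0.001, -1.0]]
ft_force: [-0.6, 0.4, -2.0]
width: 0.313
grip_force: 30.0
```

```bash
python3 - <<'E'
from h import *
s=sense(); P=np.array(s['position']);R=np.array(s['tcp_rot']); print(s['clock'],P,np.degrees(np.arctan2(R[1,0],R[0,0])),s['width'])
print('tool shift/0.3',(R.T@(np.array([.589,.253,P[2]])-P)/.3).round(4))
vis=[]
for n in('scene','top'):
    im=get_image(n); v=im['color'].copy(); a=np.arctan2(R[1,0],R[0,0]); z0=P[2]-.2673
    c=P-.0295*R[:,0]
    g=render(im,[c[0],c[1],a],z0).astype(np.uint8); cv2.drawContours(v,cv2.findContours(g,0,1)[0],-1,(0,0,255),1)
    y,x=map(int,np.argwhere(g).mean(0)); x=min(max(x,90),422); y=max(y,100); vis.append(cv2.resize(v[y-100:y+100,x-90:x+90],(396,440)))
cv2.imwrite('pics/over.png',np.hstack(vis))
E
```

```text
7.35 [0.59009034 0.24596192 0.47645865] 11.81021435633876 0.3129203256209943
tool shift/0.3 [ 0.0012 -0.0237 -0.    ]
```

View pics/over.png

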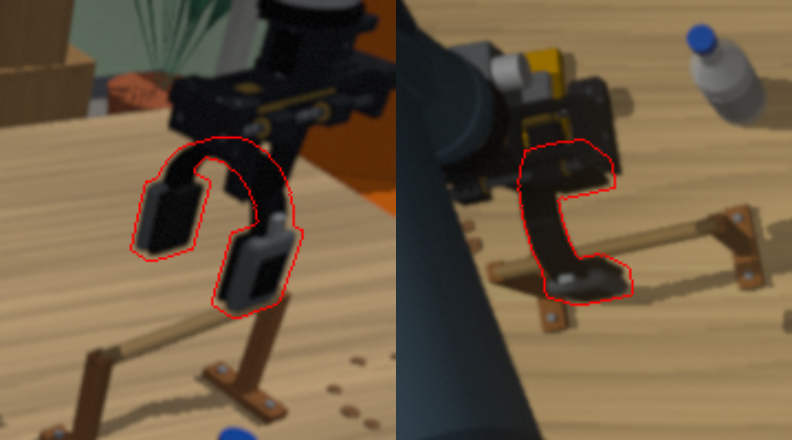

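The held pair matches the modelled pose, hanging level above the bar. Now I'll lower it.

>>> {"fn": "move_arm", "kwargs": {
  "rows": [
    [1, 0, -0.023, 0, 0],
    [1, 0, 0, 0.07, 0],
    [1, 0, 0, 0.11, 0],
    [1, 0, 0, 0.13, 0],
    [1, 0, 0, 0.12, 0],
    [1, 0, 0, 0.1, 0],
    [1, 0, 0, 0.03, 0],
    [1, 0, 0, 0, 0]
  ]
}}

```text
clock: 8.45
position: [0.5884, 0.2546, 0.3089]
tcp_rot: [[0.978, 0.208, -0.0], [0.208, -0.978, 0.0], [-0.0, -0.0, -1.0]]
ft_force: [-0.5, 0.0, -1.5]
width: 0.312
grip_force: 30.0
```

>>> {"fn": "move_arm", "kwargs": {
  "rows": [
    [1, 0, 0, 0.006, 0],
    [1, 0, 0, 0.006, 0],
    [1, 0, 0, 0, 0],
    [1, 0, 0, 0, 0]
  ]
}}

```text
clock: 8.95
position: [0.5884, 0.2544, 0.3054]
tcp_rot: [[0.978, 0.208, 0.0], [0.208, -0.978, 0.0], [0.0, -0.0, -1.0]]
ft_force: [-0.2, -0.5, -2.0]
width: 0.312
grip_force: 30.0
```

>>> {"fn": "move_arm", "kwargs": {
  "rows": [
    [1, 0, 0, 0.007, 0],
    [1, 0, 0, 0.007, 0],
    [1, 0, 0, 0, 0],
    [1, 0, 0, 0, 0]
  ]
}}

```text
clock: 9.45
position: [0.5883, 0.2543, 0.3009]
tcp_rot: [[0.978, 0.208, -0.0], [0.208, -0.978, -0.0], [-0.0, 0.0, -1.0]]
ft_force: [-0.6, -0.7, -1.3]
width: 0.317
grip_force: 30.0
```

>>> {"fn": "move_arm", "kwargs": {
  "rows": [
    [1, 0, 0, 0.007, 0],
    [1, 0, 0, 0, 0],
    [1, 0, 0, 0, 0]
  ]
}}

```text
clock: 9.82
position: [0.5883, 0.2543, 0.2988]
tcp_rot: [[0.978, 0.208, -0.0], [0.208, -0.978, -0.0], [-0.0, -0.0, -1.0]]
ft_force: [0.4, -0.7, -2.2]
width: 0.313
grip_force: 30.0
```

```bash
python3 - <<'E'
from h import *
s=sense(); print(s['clock'],s['position'],s['ft_force'])
vis=[]
for n in('scene','wrist'):
    v=get_image(n)['color']; vis.append(cv2.resize(v[100:330,300:500] if n=='scene' else v[:,100:434],(390,448)))
cv2.imwrite('pics/on.png',np.hstack(vis))
E
```

```text
9.825 [0.58829173 0.25432427 0.2987548 ] [ 0.3810984  -0.66215058 -2.15355121]
```

View pics/on.png

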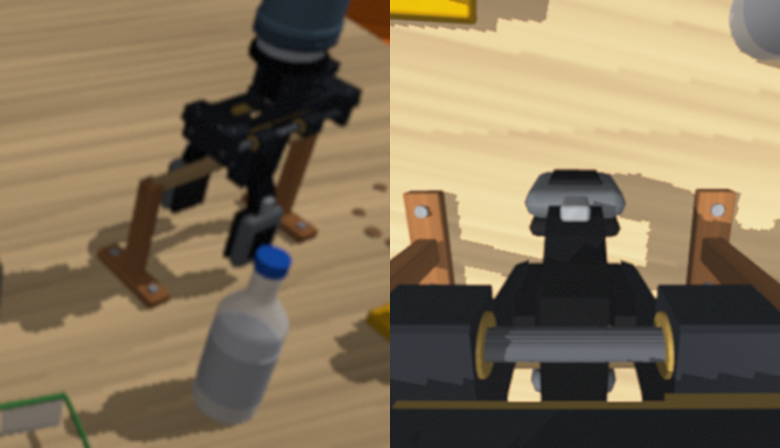

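The pair straddles the bar, centred between the posts (band at 575, feet at 420 and 717). I'll ease it down to contact.

>>> {"fn": "move_arm", "kwargs": {
  "rows": [
    [1, 0, 0, 0.005, 0],
    [1, 0, 0, 0, 0],
    [1, 0, 0, 0, 0]
  ]
}}

```text
clock: 10.3
position: [0.5883, 0.2543, 0.2973]
tcp_rot: [[0.978, 0.208, -0.0], [0.208, -0.978, -0.0], [-0.0, 0.0, -1.0]]
ft_force: [-0.3, -0.4, -2.3]
width: 0.312
grip_force: 30.0
```

>>> {"fn": "move_arm", "kwargs": {
  "rows": [
    [1, 0, 0, 0.004, 0],
    [1, 0, 0, 0, 0],
    [1, 0, 0, 0, 0]
  ]
}}

```text
clock: 10.68
position: [0.5883, 0.2544, 0.2962]
tcp_rot: [[0.978, 0.208, 0.0], [0.208, -0.978, 0.0], [0.0, -0.0, -1.0]]
ft_force: [0.2, -0.1, -0.2]
width: 0.313
grip_force: 30.0
```

>>> {"fn": "move_arm", "kwargs": {
  "rows": [
    [1, 0, 0, 0.003, 0],
    [1, 0, 0, 0, 0],
    [1, 0, 0, 0, 0]
  ]
}}

```text
clock: 11.05
position: [0.5883, 0.2544, 0.2958]
tcp_rot: [[0.978, 0.208, 0.0], [0.208, -0.978, 0.0], [0.0, 0.0, -1.0]]
ft_force: [-1.6, -1.3, 5.5]
width: 0.313
grip_force: 30.0
```

Contact. Releasing.

>>> {"fn": "move_arm", "kwargs": {
  "rows": [
    [0.64, 0, 0, 0, 0],
    [0.6, 0, 0, 0, 0],
    [0.5, 0, 0, 0, 0],
    [0.35, 0, 0, 0, 0],
    [0.3, 0, 0, 0, 0],
    [0.3, 0, 0, 0, 0]
  ]
}}

```text
clock: 11.8
position: [0.5883, 0.2543, 0.2952]
tcp_rot: [[0.978, 0.208, -0.0], [0.208, -0.978, -0.0], [-0.0, 0.0, -1.0]]
ft_force: [-0.2, 1.3, 0.5]
width: 0.698
grip_force: 0.0
```

>>> {"fn": "move_arm", "kwargs": {
  "rows": [
    [0.3, 0, 0, -0.03, 0],
    [0.3, 0, 0, -0.05, 0],
    [0.3, 0, 0, -0.1, 0],
    [0.3, 0, 0, -0.12, 0],
    [0.3, 0, 0, -0.12, 0],
    [0.3, 0, 0, -0.12, 0],
    [0.3, 0, 0, 0, 0],
    [0.3, 0, 0, 0, 0]
  ]
}}

```text
clock: 12.8
position: [0.5881, 0.2542, 0.4573]
tcp_rot: [[0.978, 0.208, -0.0], [0.208, -0.978, -0.0], [-0.0, 0.0, -1.0]]
ft_force: [-0.3, -0.5, -0.3]
width: 0.701
grip_force: 0.0
```

```bash
python3 - <<'E'
from h import *
s=sense(); print(s['clock'],s['position'],s['ft_force'],s['width'])
vis=[]
for n in('scene','wrist'):
    v=get_image(n)['color']; vis.append(cv2.resize(v[100:330,300:500] if n=='scene' else v[:,100:434],(390,448)))
cv2.imwrite('pics/rel.png',np.hstack(vis))
E
```

```text
12.8 [0.58805095 0.25420178 0.45731327] [-0.29748159 -0.47414761 -0.31965443] 0.7008980180942909
```

View pics/rel.png

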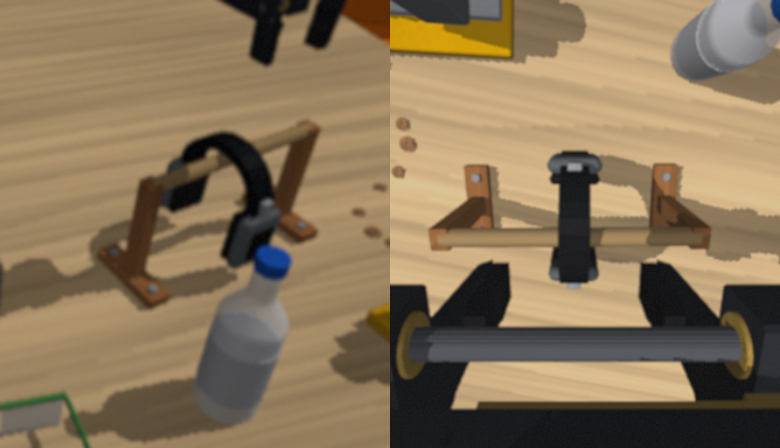

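The small pair hangs squarely at mid-bar: band at 574, bar ends at 435 and 708. The gripper is clear, so I'll let it settle and hand in.

>>> {"fn": "move_arm", "kwargs": {
  "rows": [
    [0.3, 0, 0, 0, 0],
    [0.3, 0, 0, 0, 0],
    [0.3, 0, 0, 0, 0],
    [0.3, 0, 0, 0, 0],
    [0.3, 0, 0, 0, 0],
    [0.3, 0, 0, 0, 0],
    [0.3, 0, 0, 0, 0],
    [0.3, 0, 0, 0, 0]
  ]
}}

```text
clock: 13.9
position: [0.5883, 0.2543, 0.4572]
tcp_rot: [[0.978, 0.208, -0.0], [0.208, -0.978, -0.0], [-0.0, 0.0, -1.0]]
ft_force: [0.3, 0.3, 0.3]
width: 0.697
grip_force: 0.0
```

```bash
python3 -c "
from rig import r
print(r.hand_in())"
```

```text
the job is handed in; nothing more can be done
None
```

The child's ear defenders hang squarely over the middle of the rail with one cup free on each side, the larger pair was left where it stood, and the job was handed in at about 14 s; no verdict came back.

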